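# Set dried round-bottom flasks out on their support rings

## Task

The four stoppered round-bottom flasks have come back from the drying oven in their tray. Set each one out on the support ring of its own size (ring and stopper have the same colour), seated all the way round and standing upright. They are glass: set them down, do not drop or tip them, and do not knock over the leak-test bottle.

Things in the scene. Friction and masses are not known exactly. Their poses are not given: they have to be found in the camera images.
- bulb_red (a point): 250 ml round-bottom flask, clear glass, red stopper. Point: centre of its round bulb (85 mm across); z up the neck. Neck and stopper, 30 mm thick, end 111.5 mm above the point; grip them 46.5 to 111.5 mm above it. Loose, about 130 g, bottom-heavy. At the start upright in the tray, point 63.3 mm above the desk.
- ring_red: Red PTFE-coated, slippery support ring for the 250 ml flask, round in section, flat on the dark mat: 98 mm outside, opening 54 mm, 22 mm high. Origin: centre of its underside, z up. With the flask seated, its bulb's centre is on the ring's axis, 49.2 mm above this origin. Loose, 250 g; the bulb centres itself.
- bulb_blue (a point): 100 ml round-bottom flask, clear glass, blue stopper. Point: centre of its round bulb (64 mm across); z up the neck. Neck and stopper, 24 mm thick, end 91 mm above the point; grip them 36 to 91 mm above it. Loose, about 80 g, bottom-heavy. At the start upright in the tray, point 51.4 mm above the desk.
- ring_blue: Blue PTFE-coated, slippery support ring for the 100 ml flask, round in section, flat on the dark mat: 80 mm outside, opening 40 mm, 20 mm high. Origin: centre of its underside, z up. With the flask seated, its bulb's centre is on the ring's axis, 39.9 mm above this origin. Loose, 250 g; the bulb centres itself.
- bulb_green (a point): 50 ml round-bottom flask, clear glass, green stopper. Point: centre of its round bulb (51 mm across); z up the neck. Neck and stopper, 22 mm thick, end 81.5 mm above the point; grip them 29.5 to 81.5 mm above it. Loose, about 55 g, bottom-heavy. At the start upright in the tray, point 43.3 mm above the desk.
- ring_green: Green PTFE-coated, slippery support ring for the 50 ml flask, round in section, flat on the dark mat: 67 mm outside, opening 31 mm, 18 mm high. Origin: centre of its underside, z up. With the flask seated, its bulb's centre is on the ring's axis, 33.8 mm above this origin. Loose, 250 g; the bulb centres itself.
- bulb_yellow (a point): 25 ml round-bottom flask, clear glass, yellow stopper. Point: centre of its round bulb (41 mm across); z up the neck. Neck and stopper, 19 mm thick, end 74.5 mm above the point; grip them 24.5 to 74.5 mm above it. Loose, about 40 g, bottom-heavy. At the start upright in the tray, point 35.8 mm above the desk.
- ring_yellow: Yellow PTFE-coated, slippery support ring for the 25 ml flask, round in section, flat on the dark mat: 56 mm outside, opening 24 mm, 16 mm high. Origin: centre of its underside, z up. With the flask seated, its bulb's centre is on the ring's axis, 28.8 mm above this origin. Loose, 250 g; the bulb centres itself.
- tray: Stainless drying-oven tray, fixed, 180 x 180 mm, its top sheet 24 mm above the desk, with four equal 34 mm holes in a square, 90 mm apart, in which the flasks stand. Origin: centre of its underside; x and y run along its sides. Fingers have most room when they close along a diagonal of the tray.
- spray_mid (a point): Leak-test bottle, loose bystander, 53 mm across and 160 mm tall with a red nozzle, standing on the desk between tray, mat and monitor; the point lies on its axis 60 mm above its foot, z up.
Mind the look-alikes: they are no part of the job. What is shaped like the part that bears bulb_blue but orange is not meant.

How it is judged:
By the outcome, as a careful person would: the job done as asked, in the order asked, and still so for the second after the job is handed in, with the robot touching nothing.
It also fails if it takes over 96 s, if anything falls off the work surface, if the arm or the gripper's body presses on something with over 40 N, if the wrist force passes 120 N, or if a joint passes its speed limit or range.

## Robot

A 7-joint arm with a two-finger parallel gripper is mounted at the origin on a cart in front of the work surface, level with it; the furniture and walls round the work are solid. World frame = base frame: x ahead of the robot, y to its left, z up, the work surface at z = 0. Lengths are in m, angles in degrees, forces in N, time in s.
With the tool pointing down it reaches from about 0.425 to 0.875 m from the base axis. Payload 4.7 kg.
Tool frame: the origin (TCP) lies between the finger pads; the fingertips stand 8 mm ahead of it and the grasp point (between the pads) lies 11 mm behind it; z points along the fingers, y is the line along which they close (so a half turn about z gives the same grasp; the last joint's range is limited). The gripper opens to 87 mm and grips with 3 to 60 N. Pads are 19 mm wide; open, the fingers measure 117 mm over their backs; the gripper's body (75 mm by 190 mm) begins 51 mm behind the grasp point.
Start: joints at [67.901, 18.392, -4.016, 83.108, 1.295, 78.541, -3.26], TCP at [0.253, -0.599, 0.231] pointing down, gripper open.
Joint ranges: [-163.93, 163.93], [-17.29, 119.83], [-79.2, 71.16], [3.27, 140.29], [-89.18, 269.18], [5.43, 117.66], [-154.24, 154.24]. Speed limits (degrees/s): [147.25, 147.25, 180, 180, 180, 180, 180].

## Interface

Orientations are given as [roll, pitch, yaw] about the fixed x, y, z axes, in that order (R = Rz(yaw) Ry(pitch) Rx(roll)).
In Python, from cell import env, viewer gives the robot as it stands. The module is installed in compiled form; this text tells all that it offers.
- The arm moves only by the tool arm_command, never from a script. Its argument "series" is a list of rows, each a list of 2 entries, a list of its own where there are three numbers: the shift along the tool's x, y, z in mm, then the turn about the tool's z in rad. A call has exactly 5 rows; each row is the pose to reach, as a shift and turn from the pose commanded when the call began, along the tool's axes at that moment; what a row does not reach only later rows make up. A row lasts 1/10 s, in which the tool goes at most 50 mm and 8.59 degrees, less where a joint would pass 70% of its speed; a pose out of reach is approached as far as the arm can. A call with a gripper value outside its range is refused whole. "grip" is the gripper command: -1 is fully open, 1 is shut, values between are in proportion, set as the call begins (left out, the last holds). The fingers move at their own pace and stop on an object; "grip_force" is the grip in N (left out, the last holds). Time passes only in rows, so rows that repeat a pose let the fingers close, or fill a call up. It gives the time, the measured TCP pose, the force, the opening and the grip force at its end, in the units of the state.
- env.get_obs(): the state, without advancing time (a new reading comes with each control period).
- viewer.read_camera(name): name is "scene" or "top"; returns (picture, depth): 384x512x3 uint8, blue, green, red; 384x512 float32, m along the optical axis (not along the pixel's ray), 0 where there is no reading.
- viewer.calibration(name): a dict with "K" (3x3 intrinsics, pixels), "T" (4x4, takes a point from camera to world coordinates). Camera axes: x right, y up, looking along -z (the intrinsics and any distortion apply to the point x, -y, -z); pixel columns grow to the right and rows downward; lengths in m; the calibration is good to about 2 mm. A picture is of the moment at which its call begins. calibration takes no time and is no camera call.
- env.sign_off(): hands the job in; it is judged then, once.
The state is a dict: "time_s": time; "qpos": joint angles; "joint_velocities": joint speeds; "effort": joint torques, N m; "tool_pos": TCP position; "tool_rot": TCP orientation; "force": force on the tool from outside, world axes, zero at the start; "wrist_torque": the same for the moment, N m; "grip_width": finger opening in m; "grasp_force": force on a finger pad.
Only numpy, scipy, OpenCV 4.12 (cv2) and the standard library are available. Lean on these libraries where they do the work, as an engineer would, in place of code of your own. Each camera call takes 0.05 s, during which the arm holds its last target. There are 200 camera calls.

## Working session

There is one attempt and no reset: what is moved stays moved. The work goes in short steps, Python scripts to look and compute and a tool call to move; the robot and the scene stay as the last step left them, time stands still between calls to the robot, and variables do not carry over. Pictures are saved under pics/ and viewed, at most 14 in all, crops included, and the job is handed in when it is done.

Besides the shell and the picture viewer there is one more tool, called as name([rows], argument=value, ...), one row to a line, values as JSON. arm_command: Moves the arm, as the interface text tells. Its arguments: {"type":"object","properties":{"series":{"type":"array"},"grip":{"type":"number"},"grip_force":{"type":"number"}},"required":["series"]}

```bash
mkdir -p pics; cat > h.py <<'E'
import numpy as np, cv2
from cell import env, viewer
def grab(name,fn=None):
    p,d=viewer.read_camera(name); c=viewer.calibration(name)
    if fn: cv2.imwrite('pics/'+fn,p); 
    np.savez('%s.npz'%name,p=p,d=d,K=c['K'],T=c['T'])
    return p,d
def load(name): return np.load('%s.npz'%name)
def ray(n,u,v):
    K,T=n['K'],n['T']; r=np.array([(u-K[0,2])/K[0,0],-(v-K[1,2])/K[1,1],-1.])
    return T[:3,3],T[:3,:3]@r
def atz(n,u,v,z):
    o,r=ray(n,u,v); return o+r*(z-o[2])/r[2]
def cloud(n):
    K,T,d=n['K'],n['T'],n['d']; v,u=np.mgrid[:d.shape[0],:d.shape[1]]
    P=np.stack([(u-K[0,2])/K[0,0]*d,-(v-K[1,2])/K[1,1]*d,-d],-1)
    return P@T[:3,:3].T+T[:3,3]
E
python3 - <<'E'
from h import *
for c in('scene','top'): 
    grab(c,c+'0.png'); k=viewer.calibration(c); print(k)
print(env.get_obs())
E
```

```text
{'K': array([[407.81522559,   0.        , 256.55159241],
       [  0.        , 407.81522559, 193.18529596],
       [  0.        ,   0.        ,   1.        ]]), 'T': array([[-0.39642921,  0.6463301 , -0.65199791, -0.24331036],
       [-0.91801417, -0.27158117,  0.28895268,  0.36998365],
       [ 0.00968845,  0.71309261,  0.7010029 ,  0.88646237],
       [ 0.        ,  0.        ,  0.        ,  1.        ]])}
{'K': array([[492.00234129,   0.        , 259.78940114],
       [  0.        , 492.00234129, 185.38306326],
       [  0.        ,   0.        ,   1.        ]]), 'T': array([[-0.02061616,  0.99385958, -0.10871114,  0.38278859],
       [-0.99972331, -0.02172437, -0.00901949,  0.03121488],
       [-0.01132578,  0.10849511,  0.99403246,  1.2218129 ],
       [ 0.        ,  0.        ,  0.        ,  1.        ]])}
{'time_s': 0.1, 'qpos': array([67.90153571, 18.43528152, -4.01669234, 83.1681277 ,  1.29641699,
       78.53988842, -3.26042588]), 'joint_velocities': array([-0.02243113, -0.14706069, -0.06672629, -0.13508821, -0.01487924,
       -0.01085572,  0.04537633]), 'effort': array([ 6.23017204e-04, -4.92571950e+01, -4.05211682e-01, -3.13398671e+01,
       -6.41415012e-02,  3.95710731e-02,  4.52391873e-05]), 'tool_pos': array([ 0.25276988, -0.59832019,  0.22956382]), 'tool_rot': array([-1.79902017e+02,  6.43075428e-03,  2.29090276e+01]), 'force': array([-0.39031111,  0.76599784, -0.37177575]), 'wrist_torque': array([0.02105042, 0.00904377, 0.02169501]), 'grasp_force': 0.0, 'grip_width': 0.08694961344809048}
```

View pics/scene0.png

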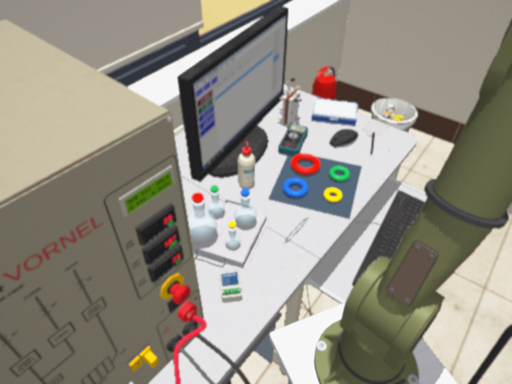

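View pics/top0.png

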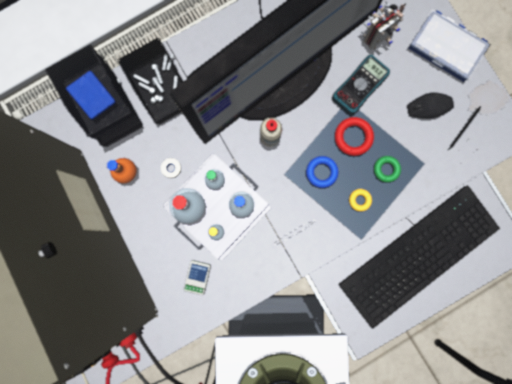

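The top view shows the tray with flasks red (182,204), green (213,177), blue (240,203) and yellow (214,231). The mat has rings red (354,136), blue (322,171), green (387,168) and yellow (360,200).

There are two candidates for bulb_blue, both blue-stoppered: (122,170) is orange glass standing on the desk, and (240,203) is clear glass in the tray. The second fits the description. I'll confirm it in a crop.

```bash
python3 - <<'E'
from h import *
n=load('top'); p=n['p']; C=cloud(n)
cv2.imwrite('pics/crop_tray.png',cv2.resize(p[110:270,100:300],None,fx=4,fy=3.75,interpolation=cv2.INTER_CUBIC)[:600])
hsv=cv2.cvtColor(p,cv2.COLOR_BGR2HSV).astype(int)
hue={'red':0,'blue':108,'green':70,'yellow':28}
st={'red':(182,204,.1748),'blue':(240,203,.1424),'green':(213,177,.1248),'yellow':(214,231,.1103)}
rg={'red':(354,136,.022,30),'blue':(322,171,.020,26),'green':(387,168,.018,22),'yellow':(360,200,.016,18)}
V,U=np.mgrid[:384,:512]
def mask(c,u,v,r):
    dh=abs(hsv[...,0]-hue[c]);dh=np.minimum(dh,180-dh)
    return (dh<14)&(hsv[...,1]>110)&(np.hypot(U-u,V-v)<r)
for c in st:
    u,v,z=st[c]; m=mask(c,u,v,12); q=C[m]; t=q[q[:,2]>z-.006]
    print(c,m.sum(),U[m].mean().round(1),V[m].mean().round(1),'ctr@z',atz(n,U[m].mean(),V[m].mean(),z).round(4),'cloud',t.mean(0).round(4),np.ptp(t,0).round(3),q[:,2].max().round(4))
for c in rg:
    u,v,z,r=rg[c]; m=mask(c,u,v,r)
    pts=np.argwhere(m)[:,::-1].astype(np.float32); h=cv2.convexHull(pts); e=cv2.fitEllipse(h)
    q=C[m]; q=q[q[:,2]>z/2]; (cx,cy),rr=cv2.minEnclosingCircle(q[:,:2].astype(np.float32)*1000)
    print('ring',c,m.sum(),np.round(e[0],1),np.round(e[1],1),'ell',atz(n,*e[0],z/2).round(4),'cloud mean',q.mean(0).round(4),'circ',round(cx,1),round(cy,1),round(rr,1))
# spray, tray
print('spray', atz(n,270,124,.160), C[124:128,268:272].mean((0,1)))
for u,v in((219,153),(268,205),(222,257),(167,206)): print('traycorner',atz(n,u,v,.024).round(3))
E
```

```text
red 145 179.2 202.0 ctr@z [0.4654 0.2137 0.1748] cloud [0.4654 0.2139 0.1745] [0.026 0.027 0.008] 0.1779
blue 96 239.1 201.0 ctr@z [0.4673 0.0873 0.1424] cloud [0.4673 0.0874 0.1422] [0.022 0.022 0.011] 0.1473
green 50 210.6 174.6 ctr@z [0.5296 0.1514 0.1248] cloud [0.5265 0.1488 0.147 ] [0.155 0.129 1.101] 1.2218
yellow 44 213.0 231.1 ctr@z [0.4032 0.1489 0.1103] cloud [0.4033 0.149  0.1097] [0.014 0.014 0.008] 0.1132
ring red 851 [353.9 136. ] [38.7 39. ] ell [ 0.6341 -0.1953  0.011 ] cloud mean [ 0.631  -0.1929  0.0242] circ 527.2 -94.4 191.4
ring blue 659 [321.9 171.5] [32.4 32.7] ell [ 0.5466 -0.1126  0.01  ] cloud mean [ 0.5441 -0.1098  0.0268] circ 479.5 -52.0 127.7
ring green 441 [387.  168.6] [26.  26.9] ell [ 0.5503 -0.2742  0.009 ] cloud mean [ 0.5489 -0.2714  0.0193] circ 549.4 -271.8 33.7
ring yellow 329 [360.1 199.6] [22.1 22.4] ell [ 0.4747 -0.2046  0.008 ] cloud mean [ 0.474  -0.2023  0.0173] circ 474.7 -202.7 28.1
spray [0.63427105 0.01558291 0.16      ] [0.63669389 0.01643049 0.13531348]
traycorner [0.596 0.141 0.024]
traycorner [0.465 0.023 0.024]
traycorner [0.342 0.137 0.024]
traycorner [0.468 0.27  0.024]
```

View pics/crop_tray.png

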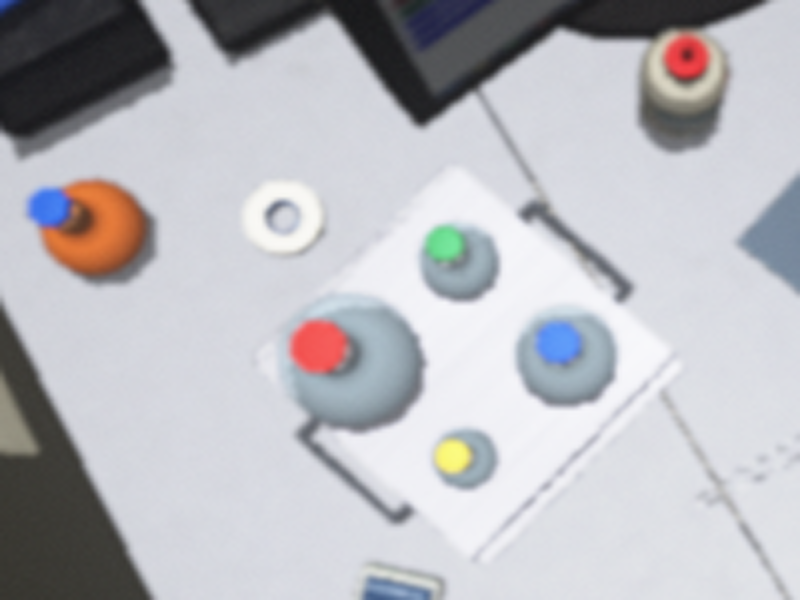

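The crop confirms it: the blue-stoppered clear flask in the tray at (240,203) is the target. The orange one at (122,170) is the look-alike and I'll leave it alone. Next I check clearance to the monitor and oven, and plan the first approach.

```bash
cat >> h.py <<'E'
from scipy.spatial.transform import Rotation as R
def to(*targets):
    """targets: (x,y,z,yaw): print shift(mm, tool axes)/turn(rad) from the measured pose, each leg from the previous target"""
    o=env.get_obs(); p=o['tool_pos']; yaw=o['tool_rot'][2]
    print('t',round(o['time_s'],2),'pos',p.round(4),'rot',o['tool_rot'].round(2),'w',round(o['grip_width'],4),'gf',round(o['grasp_force'],1),'F',o['force'].round(1),'q7',o['qpos'][6].round(1))
    for x,y,z,w in targets:
        M=R.from_euler('xyz',[180,0,yaw],degrees=True).as_matrix()
        print((M.T@(np.array([x,y,z])-p)*1000).round(1),'turn',round(-np.radians((w-yaw+180)%360-180),3)); p=np.array([x,y,z]); yaw=w
E
python3 - <<'E'
from h import *
for c in('scene','top'):
    C=cloud(load(c)).reshape(-1,3)
    for nm,x0,x1,y0,y1,z0 in(('near red ring',.5,.78,-.3,-.1,.06),('near tray left',.3,.62,.28,.45,.06),('monitor',.55,.8,-.3,.3,.18),('path',.3,.7,-.5,.4,.2)):
        q=C[(C[:,0]>x0)&(C[:,0]<x1)&(C[:,1]>y0)&(C[:,1]<y1)&(C[:,2]>z0)&(C[:,2]<1)]
        if len(q): print(c,nm,len(q),q.min(0).round(3),q.max(0).round(3))
to((.45,-.28,.25,55),(.466,.14,.25,90),(.4655,.2137,.25,90),(.4655,.2137,.137,90))
E
```

```text
scene near tray left 3141 [0.3   0.337 0.59 ] [0.531 0.45  0.594]
scene monitor 6320 [ 0.606 -0.085  0.18 ] [0.8   0.192 0.412]
scene path 4580 [0.3   0.049 0.2  ] [0.7   0.4   0.594]
top near tray left 15713 [0.3   0.332 0.06 ] [0.578 0.45  0.595]
top monitor 8996 [ 0.607 -0.087  0.18 ] [0.8   0.191 0.414]
top path 13533 [0.3   0.047 0.2  ] [0.7   0.4   0.595]
t 0.1 pos [ 0.2528 -0.5983  0.2296] rot [-1.799e+02  1.000e-02  2.291e+01] w 0.0869 gf 0.0 F [-0.4  0.8 -0.4] q7 -3.3
[ 305.6 -216.4  -20.4] turn -0.56
[ 353.2 -227.8   -0. ] turn -0.611
[73.7 -0.5 -0. ] turn -0.0
[  0.  -0. 113.] turn -0.0
```

arm_command([
  [[30, -20, -4], -0.06],
  [[60, -42, -8], -0.11],
  [[90, -64, -12], -0.17],
  [[120, -86, -16], -0.22],
  [[150, -108, -20], -0.28],
], grip=-1, grip_force=12)

```text
time_s: 0.6
tool_pos: [0.3495, -0.4393, 0.2503]
tool_rot: [-180.0, 0.0, 39.1]
force: [0.6, -0.2, -0.4]
grip_width: 0.0869
grasp_force: 0.0
```

```bash
python3 - <<'E'
from h import *
to((.455,-.25,.25,55),(.46,-.05,.25,80),(.465,.13,.25,90),(.4655,.2137,.2,90))
E
```

```text
t 0.6 pos [ 0.3495 -0.4393  0.2503] rot [-1.7996e+02  1.0000e-02  3.9080e+01] w 0.0869 gf 0.0 F [ 0.6 -0.2 -0.4] q7 -3.4
[201.2 -80.5   0.3] turn -0.278
[ 166.7 -110.6   -0. ] turn -0.436
[178.1 -26.3  -0. ] turn -0.175
[83.7  0.5 50. ] turn -0.0
```

arm_command([
  [[40, -16, 0], -0.06],
  [[80, -32, 0], -0.12],
  [[120, -48, 0], -0.17],
  [[160, -64, 0], -0.23],
  [[200, -80, 0], -0.278],
])

```text
time_s: 1.1
tool_pos: [0.4547, -0.2512, 0.2503]
tool_rot: [-180.0, 0.0, 55.0]
force: [0.5, -0.1, 0.9]
grip_width: 0.0873
grasp_force: 0.0
```

arm_command([
  [[33, -22, 0], -0.09],
  [[67, -44, 0], -0.18],
  [[100, -66, 0], -0.27],
  [[133, -88, 0], -0.36],
  [[167, -110, 0], -0.436],
])

```text
time_s: 1.6
tool_pos: [0.46, -0.0516, 0.2503]
tool_rot: [-180.0, 0.0, 80.0]
force: [1.4, 0.2, -1.1]
grip_width: 0.0869
grasp_force: 0.0
```

arm_command([
  [[36, -5, 0], -0.04],
  [[72, -10, 0], -0.07],
  [[108, -15, 0], -0.11],
  [[144, -21, 0], -0.15],
  [[178, -26, 0], -0.175],
])

```text
time_s: 2.1
tool_pos: [0.4657, 0.1284, 0.2504]
tool_rot: [-180.0, 0.0, 90.0]
force: [1.2, -0.8, 0.5]
grip_width: 0.0871
grasp_force: 0.0
```

```bash
python3 - <<'E'
from h import *
to((.4655,.2137,.21,90),(.4655,.2137,.137,90))
E
```

```text
t 2.1 pos [0.4657 0.1284 0.2504] rot [-1.800e+02  3.000e-02  8.999e+01] w 0.0871 gf 0.0 F [ 1.2 -0.8  0.5] q7 -17.1
[85.3 -0.2 40.4] turn -0.0
[ 0. -0. 73.] turn -0.0
```

arm_command([
  [[25, 0, 0], 0],
  [[50, 0, 5], 0],
  [[70, 0, 10], 0],
  [[80, 0, 20], 0],
  [[85, 0, 30], 0],
])

```text
time_s: 2.6
tool_pos: [0.4659, 0.213, 0.2199]
tool_rot: [-180.0, -0.0, 90.0]
force: [0.1, 0.1, -0.3]
grip_width: 0.0868
grasp_force: 0.0
```

arm_command([
  [[0, 0, 15], 0],
  [[0, 0, 32], 0],
  [[0, 0, 50], 0],
  [[0, 0, 68], 0],
  [[0, 0, 83], 0],
])

```text
time_s: 3.1
tool_pos: [0.466, 0.2102, 0.1356]
tool_rot: [-179.9, 0.1, 89.8]
force: [-0.1, -0.0, -0.2]
grip_width: 0.087
grasp_force: 0.0
```

```bash
python3 - <<'E'
from h import *
p,d=grab('top'); s,_=grab('scene')
a=cv2.resize(p[130:270,110:290],(500,389)); b=cv2.resize(s[150:280,170:300],(389,389))
cv2.imwrite('pics/pre_red.png',np.hstack([a,b])[:, :800])
to((.4655,.2137,.137,90))
E
```

```text
t 3.2 pos [0.4649 0.2101 0.1349] rot [-1.7974e+02  9.0000e-02  8.9830e+01] w 0.0868 gf 0.0 F [ 0.4 -0.   0.6] q7 -34.4
[ 3.6  0.6 -2.1] turn -0.003
```

View pics/pre_red.png

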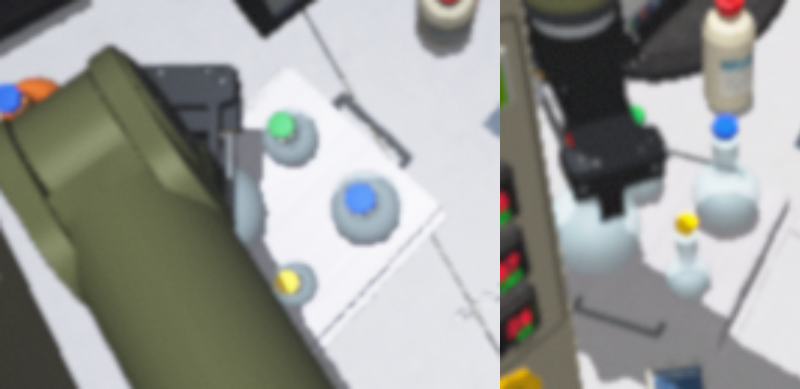

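The picture shows the gripper straddling the red neck, with the other three flasks untouched. The TCP is about 3.5 mm off in y, so I'll check whether that is lag or contact.

arm_command([
  [[0, 0, 0], 0],
  [[0, 0, 0], 0],
  [[0, 0, 0], 0],
  [[0, 0, 0], 0],
  [[0, 0, 0], 0],
])

```text
time_s: 3.7
tool_pos: [0.4666, 0.2118, 0.1379]
tool_rot: [180.0, 0.0, 89.9]
force: [0.4, 0.1, 0.2]
grip_width: 0.0868
grasp_force: 0.0
```

```bash
python3 - <<'E'
from h import *
o=env.get_obs()
for k in('qpos','effort','joint_velocities','wrist_torque','tool_rot'): print(k,o[k].round(2))
to((.4655,.2137,.137,90))
E
```

```text
qpos [ 19.37  10.3  -50.5  107.78   8.73  65.84 -34.38]
effort [ 1.000e-02 -2.815e+01 -4.100e+00 -2.888e+01 -6.000e-02 -2.000e-02
  0.000e+00]
joint_velocities [-0.02  0.16 -0.05  0.17 -0.09 -0.04 -0.02]
wrist_torque [ 0.02 -0.06 -0.04]
tool_rot [179.96   0.    89.88]
t 3.7 pos [0.4666 0.2118 0.1379] rot [179.96   0.    89.88] w 0.0868 gf 0.0 F [0.4 0.1 0.2] q7 -34.4
[ 1.9 -1.1  0.9] turn -0.002
```

arm_command([
  [[1, 0, 0.5], 0],
  [[2, -1, 1], 0],
  [[2, -1, 1], 0],
  [[2, -1, 1], 0],
  [[2, -1, 1], 0],
])

```text
time_s: 4.2
tool_pos: [0.4654, 0.2137, 0.1365]
tool_rot: [-180.0, 0.0, 89.9]
force: [0.3, -0.3, 0.6]
grip_width: 0.0872
grasp_force: 0.0
```

arm_command([
  [[0, 0, 0], 0],
  [[0, 0, 0], 0],
  [[0, 0, 0], 0],
  [[0, 0, 0], 0],
  [[0, 0, 0], 0],
], grip=0.7, grip_force=12)

```text
time_s: 4.7
tool_pos: [0.4654, 0.2137, 0.1365]
tool_rot: [-180.0, 0.0, 89.9]
force: [-0.5, -0.1, -0.5]
grip_width: 0.0551
grasp_force: 0.0
```

arm_command([
  [[0, 0, 0], 0],
  [[0, 0, 0], 0],
  [[0, 0, 0], 0],
  [[0, 0, 0], 0],
  [[0, 0, 0], 0],
])

```text
time_s: 5.2
tool_pos: [0.4656, 0.2137, 0.1366]
tool_rot: [180.0, 0.0, 89.9]
force: [0.6, 0.3, 0.1]
grip_width: 0.0297
grasp_force: 12.0
```

arm_command([
  [[0, 0, -4], 0],
  [[0, 0, -12], 0],
  [[0, 0, -24], 0],
  [[0, 0, -38], 0],
  [[0, 0, -50], 0],
])

```text
time_s: 5.7
tool_pos: [0.4658, 0.214, 0.1883]
tool_rot: [179.9, -0.0, 89.9]
force: [0.1, 0.8, -1.9]
grip_width: 0.0297
grasp_force: 12.0
```

```bash
python3 - <<'E'
from h import *
p,d=grab('top'); s,_=grab('scene')
a=cv2.resize(p[130:270,110:290],(500,389)); b=cv2.resize(s[150:280,170:300],(389,389))
cv2.imwrite('pics/lift_red.png',np.hstack([a,b])[:, :800])
to((.46,.10,.23,90),(.48,-.1,.23,75),(.55,-.195,.23,75),(.6341,-.1953,.2,75),(.6341,-.1953,.1225,75))
E
```

```text
t 5.8 pos [0.4667 0.2145 0.1891] rot [ 1.7976e+02 -5.0000e-02  8.9880e+01] w 0.0295 gf 12.0 F [-0.1 -0.7 -0.6] q7 -32.2
[-114.5   -6.5  -40.9] turn -0.002
[-200.   20.    0.] turn 0.262
[-73.6  92.2   0. ] turn -0.0
[21.5 81.3 30. ] turn -0.0
[ 0.  -0.  77.5] turn -0.0
```

View pics/lift_red.png

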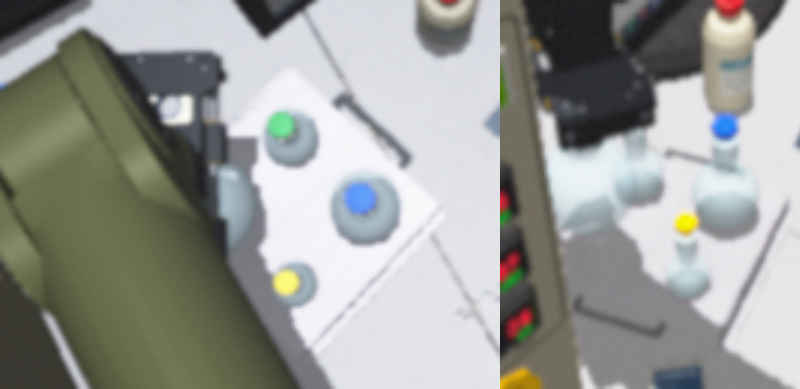

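The red flask hangs clear of the tray. Its route passes over the blue flask, so I'll carry it high, starting with a 100 mm rise.

arm_command([
  [[0, 0, -10], 0],
  [[0, 0, -30], 0],
  [[0, 0, -55], 0],
  [[0, 0, -82], 0],
  [[0, 0, -100], 0],
])

```text
time_s: 6.3
tool_pos: [0.4656, 0.214, 0.2885]
tool_rot: [179.9, -0.0, 89.9]
force: [-0.3, -0.0, -1.0]
grip_width: 0.0298
grasp_force: 12.0
```

arm_command([
  [[-10, 0, -3], 0],
  [[-30, 0, -3], 0],
  [[-55, 0, -3], 0],
  [[-82, 0, -3], 0],
  [[-110, 0, -3], 0],
])

```text
time_s: 6.8
tool_pos: [0.4643, 0.1019, 0.2884]
tool_rot: [-179.9, 0.0, 89.9]
force: [0.5, 0.2, -1.8]
grip_width: 0.0299
grasp_force: 12.0
```

arm_command([
  [[-28, 0, 0], 0],
  [[-56, 2, 0], 0],
  [[-84, 5, 0], 0],
  [[-112, 10, 0], 0],
  [[-140, 15, 0], 0],
])

```text
time_s: 7.3
tool_pos: [0.4789, -0.0383, 0.2884]
tool_rot: [-179.9, 0.0, 89.8]
force: [0.6, -0.3, -1.5]
grip_width: 0.03
grasp_force: 12.0
```

arm_command([
  [[-28, 15, 0], 0],
  [[-56, 32, 0], 0],
  [[-82, 50, 0], 0],
  [[-105, 68, 0], 0],
  [[-125, 86, 0], 0],
])

```text
time_s: 7.8
tool_pos: [0.5649, -0.164, 0.2879]
tool_rot: [-179.8, -0.0, 89.8]
force: [0.4, 0.3, -1.1]
grip_width: 0.0296
grasp_force: 12.0
```

arm_command([
  [[-14, 18, 0], 0],
  [[-24, 36, 0], 0],
  [[-31, 52, 0], 0],
  [[-35, 63, 0], 0],
  [[-35, 67, 0], 0],
])

```text
time_s: 8.3
tool_pos: [0.6321, -0.1981, 0.2873]
tool_rot: [-179.8, -0.0, 89.8]
force: [0.5, 0.2, -1.5]
grip_width: 0.03
grasp_force: 12.0
```

```bash
python3 - <<'E'
from h import *
to((.6341,-.1953,.20,90),(.6341,-.1953,.1225,90))
E
```

```text
t 8.3 pos [ 0.6321 -0.1981  0.2873] rot [-1.7982e+02 -4.0000e-02  8.9820e+01] w 0.03 gf 12.0 F [ 0.5  0.2 -1.5] q7 8.1
[ 2.8  1.9 87.3] turn -0.003
[ 0.  -0.  77.5] turn -0.0
```

arm_command([
  [[1, 1, 15], 0],
  [[2, 2, 35], 0],
  [[3, 2, 57], 0],
  [[3, 2, 78], 0],
  [[3, 2, 95], 0],
])

```text
time_s: 8.8
tool_pos: [0.6326, -0.1931, 0.1918]
tool_rot: [-179.8, -0.0, 89.9]
force: [-0.6, 0.3, -1.0]
grip_width: 0.0299
grasp_force: 12.0
```

arm_command([
  [[0, 0, 15], 0],
  [[0, 0, 28], 0],
  [[0, 0, 38], 0],
  [[0, 0, 46], 0],
  [[0, 0, 50], 0],
])

```text
time_s: 9.3
tool_pos: [0.6344, -0.1936, 0.1438]
tool_rot: [-180.0, -0.0, 89.9]
force: [-0.2, -0.3, -1.4]
grip_width: 0.0296
grasp_force: 12.0
```

```bash
python3 - <<'E'
from h import *
p,d=grab('top'); s,_=grab('scene')
a=cv2.resize(p[80:250,270:440],(400,400),interpolation=2); b=cv2.resize(s[130:220,260:350],(400,400),interpolation=2)
cv2.imwrite('pics/pl_red.png',np.hstack([a,b])[:, :800])
to((.6341,-.1953,.1225,90))
E
```

```text
t 9.4 pos [ 0.6344 -0.1936  0.1442] rot [-1.7997e+02 -1.0000e-02  8.9890e+01] w 0.0295 gf 12.0 F [-0.  -0.3 -1.7] q7 5.9
[-1.7 -0.3 21.7] turn -0.002
```

View pics/pl_red.png

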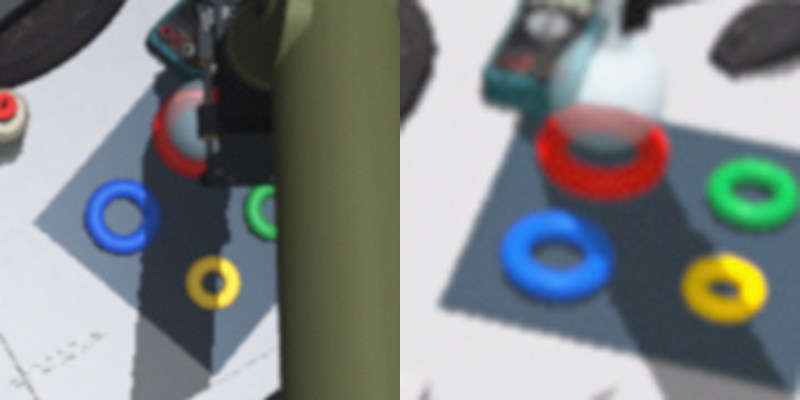

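The bulb hangs centred over the red ring, which is at about (600,150) in the scene crop. I'll lower it slowly.

arm_command([
  [[-1, 0, 5], 0],
  [[-2, 0, 10], 0],
  [[-2, 0, 14], 0],
  [[-2, 0, 17], 0],
  [[-2, 0, 18.5], 0],
])

```text
time_s: 9.9
tool_pos: [0.6344, -0.1956, 0.1255]
tool_rot: [-180.0, -0.0, 89.9]
force: [-0.8, 0.9, -1.6]
grip_width: 0.0297
grasp_force: 12.0
```

arm_command([
  [[0, 0, 0.5], 0],
  [[0, 0, 1], 0],
  [[0, 0, 1.5], 0],
  [[0, 0, 2], 0],
  [[0, 0, 2], 0],
])

```text
time_s: 10.4
tool_pos: [0.6346, -0.1955, 0.1247]
tool_rot: [180.0, 0.0, 89.9]
force: [-1.9, 0.9, 2.7]
grip_width: 0.0295
grasp_force: 12.0
```

arm_command([
  [[0.2, -0.5, 0], 0],
  [[0.2, -0.5, 0], 0],
  [[0.2, -0.5, 0.3], 0],
  [[0.2, -0.5, 0.3], 0],
  [[0.2, -0.5, 0.3], 0],
], grip_force=4)

```text
time_s: 10.9
tool_pos: [0.6345, -0.1955, 0.1244]
tool_rot: [179.9, 0.0, 89.9]
force: [-1.5, 0.6, 4.5]
grip_width: 0.0299
grasp_force: 4.0
```

arm_command([
  [[0, 0, 0], 0],
  [[0, 0, 0], 0],
  [[0, 0, 0], 0],
  [[0, 0, 0], 0],
  [[0, 0, 0], 0],
], grip=-0.1)

```text
time_s: 11.4
tool_pos: [0.634, -0.1954, 0.1235]
tool_rot: [-180.0, -0.0, 89.9]
force: [0.4, -0.0, 0.5]
grip_width: 0.0472
grasp_force: 0.0
```

arm_command([
  [[0, 0, 0], 0],
  [[0, 0, -4], 0],
  [[0, 0, -12], 0],
  [[0, 0, -25], 0],
  [[0, 0, -40], 0],
])

```text
time_s: 11.9
tool_pos: [0.6341, -0.1954, 0.1651]
tool_rot: [180.0, 0.0, 89.9]
force: [-0.6, -0.8, 0.1]
grip_width: 0.048
grasp_force: 0.0
```

arm_command([
  [[0, 0, -20], 0],
  [[0, 0, -42], 0],
  [[0, 0, -65], 0],
  [[0, -20, -85], 0],
  [[0, -45, -90], 0],
], grip=-0.3)

```text
time_s: 12.4
tool_pos: [0.5908, -0.1949, 0.258]
tool_rot: [179.7, 0.1, 90.0]
force: [0.1, 0.6, 0.1]
grip_width: 0.0568
grasp_force: 0.0
```

```bash
python3 - <<'E'
from h import *
to((.4673,.0873,.25,90))
E
```

```text
t 12.4 pos [ 0.5908 -0.1949  0.258 ] rot [1.7965e+02 7.0000e-02 8.9960e+01] w 0.0568 gf 0.0 F [0.1 0.6 0.1] q7 9.9
[ 282.1 -123.7    8. ] turn -0.001
```

arm_command([
  [[15, -12, 0], 0],
  [[45, -30, 0], 0],
  [[80, -50, 0], 0],
  [[115, -70, 0], 0],
  [[150, -90, 0], 0],
])

```text
time_s: 12.9
tool_pos: [0.4989, -0.0436, 0.2553]
tool_rot: [179.9, 0.1, 89.9]
force: [0.3, 0.6, 0.3]
grip_width: 0.0566
grasp_force: 0.0
```

arm_command([
  [[35, -15, 0], 0],
  [[70, -25, 0], 0],
  [[100, -32, 10], 0],
  [[122, -34, 30], 0],
  [[132, -34, 50], 0],
])

```text
time_s: 13.4
tool_pos: [0.4658, 0.09, 0.2053]
tool_rot: [179.8, 0.0, 90.1]
force: [0.1, -0.8, -0.4]
grip_width: 0.0568
grasp_force: 0.0
```

```bash
python3 - <<'E'
from h import *
p,d=grab('top'); s,_=grab('scene')
a=cv2.resize(p[80:250,270:440],(400,400),interpolation=2); b=cv2.resize(s[130:270,200:340],(400,400),interpolation=2)
cv2.imwrite('pics/chk1.png',np.hstack([a,b])[:, :800])
to((.4673,.0873,.1124,90))
E
```

```text
t 13.5 pos [0.4641 0.0888 0.203 ] rot [-1.7987e+02  3.0000e-02  9.0120e+01] w 0.0565 gf 0.0 F [-0.1 -0.3  0.5] q7 -12.7
[-1.5  3.2 90.6] turn 0.002
```

View pics/chk1.png

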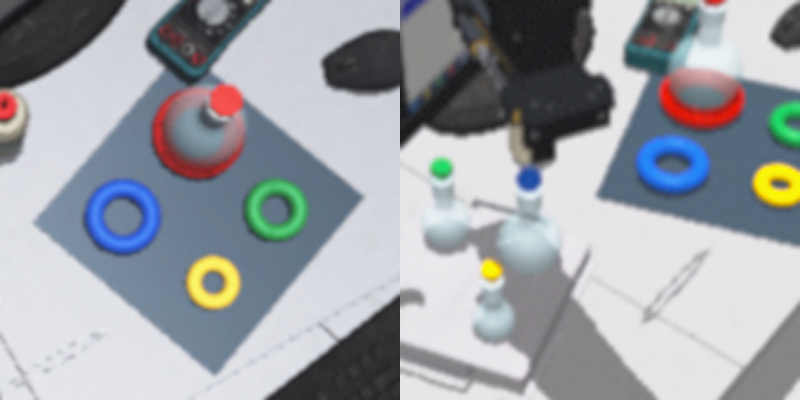

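The red flask stands upright on its ring, with its stopper at crop (228,98). The gripper is above the blue flask in the tray at crop (530,180).

arm_command([
  [[-1, 1, 12], 0],
  [[-1, 2, 27], 0],
  [[-1, 2, 42], 0],
  [[-1, 2, 55], 0],
  [[-1, 2, 65], 0],
])

```text
time_s: 14.0
tool_pos: [0.468, 0.085, 0.1383]
tool_rot: [180.0, 0.0, 89.8]
force: [-0.1, -0.4, -0.3]
grip_width: 0.0565
grasp_force: 0.0
```

```bash
python3 - <<'E'
from h import *
to((.4673,.0873,.1124,90))
E
```

```text
t 14.0 pos [0.468  0.085  0.1383] rot [1.7999e+02 2.0000e-02 8.9800e+01] w 0.0565 gf 0.0 F [-0.1 -0.4 -0.3] q7 -15.6
[ 2.3 -0.7 25.9] turn -0.004
```

arm_command([
  [[1, 0, 8], 0],
  [[1.5, 0, 16], 0],
  [[1.5, -0.5, 22], 0],
  [[1.5, -0.5, 25], 0],
  [[1.5, -0.5, 25], 0],
])

```text
time_s: 14.5
tool_pos: [0.467, 0.0874, 0.1134]
tool_rot: [-180.0, 0.0, 89.9]
force: [-0.5, 0.3, 0.1]
grip_width: 0.0565
grasp_force: 0.0
```

arm_command([
  [[0, 0, 0], 0],
  [[0, 0, 0], 0],
  [[0, 0, 0], 0],
  [[0, 0, 0], 0],
  [[0, 0, 0], 0],
], grip=0.8, grip_force=12)

```text
time_s: 15.0
tool_pos: [0.4672, 0.0874, 0.1138]
tool_rot: [180.0, 0.0, 89.9]
force: [0.1, -0.5, -0.0]
grip_width: 0.0246
grasp_force: 0.1
```

arm_command([
  [[0, 0, 0], 0],
  [[0, 0, 0], 0],
  [[0, 0, 0], 0],
  [[0, 0, 0], 0],
  [[0, 0, 0], 0],
])

```text
time_s: 15.5
tool_pos: [0.4673, 0.0874, 0.1138]
tool_rot: [180.0, 0.0, 89.9]
force: [1.0, 0.6, 1.3]
grip_width: 0.0239
grasp_force: 12.0
```

arm_command([
  [[0, 0, -4], 0],
  [[0, 0, -14], 0],
  [[0, 0, -32], 0],
  [[0, 0, -55], 0],
  [[0, 0, -75], 0],
])

```text
time_s: 16.0
tool_pos: [0.4671, 0.0876, 0.1903]
tool_rot: [180.0, 0.0, 89.9]
force: [0.8, -0.3, -0.8]
grip_width: 0.0237
grasp_force: 12.0
```

arm_command([
  [[-10, 0, -8], 0],
  [[-30, 2, -10], 0],
  [[-55, 6, -10], 0],
  [[-82, 15, -10], 0],
  [[-110, 25, -10], 0],
])

```text
time_s: 16.5
tool_pos: [0.4915, -0.0244, 0.1986]
tool_rot: [-180.0, 0.0, 89.9]
force: [0.9, 0.3, -0.3]
grip_width: 0.0236
grasp_force: 12.0
```

arm_command([
  [[-26, 12, 0], 0],
  [[-50, 26, 0], 0],
  [[-70, 40, 2], 0],
  [[-84, 50, 6], 0],
  [[-90, 54, 10], 0],
])

```text
time_s: 17.0
tool_pos: [0.5456, -0.1155, 0.1879]
tool_rot: [-179.9, 0.0, 89.7]
force: [-0.0, 0.9, -1.3]
grip_width: 0.0236
grasp_force: 12.0
```

```bash
python3 - <<'E'
from h import *
to((.5466,-.1126,.1243,90))
E
```

```text
t 17.0 pos [ 0.5456 -0.1155  0.1879] rot [-1.7994e+02  1.0000e-02  8.9710e+01] w 0.0236 gf 12.0 F [-0.   0.9 -1.3] q7 3.9
[ 2.9  1.  63.6] turn -0.005
```

arm_command([
  [[1, 0, 14], 0.0],
  [[1.5, 0.5, 30], -0.003],
  [[1.5, 0.5, 45], -0.003],
  [[1.5, 0.5, 56], -0.003],
  [[1.5, 0.5, 62], -0.003],
])

```text
time_s: 17.5
tool_pos: [0.5452, -0.1106, 0.1252]
tool_rot: [-179.9, -0.0, 90.1]
force: [-0.8, -0.3, -1.1]
grip_width: 0.0236
grasp_force: 12.0
```

arm_command([
  [[0, 0, 2], 0],
  [[0, 0, 4], 0],
  [[0, 0, 5], 0],
  [[0, 0, 6], 0],
  [[0, 0, 6], 0],
])

```text
time_s: 18.0
tool_pos: [0.5464, -0.1113, 0.121]
tool_rot: [180.0, 0.0, 90.1]
force: [0.2, -1.0, -1.2]
grip_width: 0.0234
grasp_force: 12.0
```

```bash
python3 - <<'E'
from h import *
to((.5466,-.1126,.1043,90))
E
```

```text
t 18.0 pos [ 0.5464 -0.1113  0.121 ] rot [1.7997e+02 2.0000e-02 9.0050e+01] w 0.0234 gf 12.0 F [ 0.2 -1.  -1.2] q7 2.0
[-1.3  0.2 16.7] turn 0.001
```

arm_command([
  [[-1, 0, 5], 0],
  [[-1.5, 0, 9], 0],
  [[-1.5, 0, 12], 0],
  [[-1.5, 0, 14], 0],
  [[-1.5, 0, 15], 0],
])

```text
time_s: 18.5
tool_pos: [0.5461, -0.1127, 0.1054]
tool_rot: [-180.0, -0.0, 90.1]
force: [0.3, 0.8, -0.8]
grip_width: 0.0236
grasp_force: 12.0
```

arm_command([
  [[0, 0, 0.5], 0],
  [[0, 0, 1], 0],
  [[0, 0, 1.5], 0],
  [[0, 0, 1.5], 0],
  [[0, 0, 1.5], 0],
])

```text
time_s: 19.0
tool_pos: [0.5464, -0.1125, 0.1045]
tool_rot: [180.0, 0.0, 90.1]
force: [0.0, -0.1, 1.1]
grip_width: 0.0239
grasp_force: 12.0
```

arm_command([
  [[0, 0, 0.6], 0],
  [[0, 0, 0.6], 0],
  [[0, 0, 0.6], 0],
  [[0, 0, 0.6], 0],
  [[0, 0, 0.6], 0],
], grip_force=4)

```text
time_s: 19.5
tool_pos: [0.5468, -0.1128, 0.1042]
tool_rot: [179.9, 0.0, 90.1]
force: [-0.9, 0.6, 5.4]
grip_width: 0.0237
grasp_force: 4.0
```

arm_command([
  [[0, 0, 0], 0],
  [[0, 0, 0], 0],
  [[0, 0, 0], 0],
  [[0, 0, 0], 0],
  [[0, 0, 0], 0],
], grip=0)

```text
time_s: 20.0
tool_pos: [0.5461, -0.1128, 0.1034]
tool_rot: [-180.0, 0.0, 90.1]
force: [-0.3, 0.1, -0.6]
grip_width: 0.0429
grasp_force: 0.0
```

arm_command([
  [[0, 0, 0], 0],
  [[0, 0, -4], 0],
  [[0, 0, -14], 0],
  [[0, 0, -30], 0],
  [[0, 0, -50], 0],
])

```text
time_s: 20.5
tool_pos: [0.546, -0.1126, 0.1544]
tool_rot: [-180.0, -0.0, 90.1]
force: [-0.5, -0.4, 0.1]
grip_width: 0.044
grasp_force: 0.0
```

arm_command([
  [[0, 0, -25], 0],
  [[0, 0, -50], 0],
  [[0, -15, -75], 0],
  [[15, -38, -90], 0],
  [[45, -60, -95], 0],
], grip=-0.3)

```text
time_s: 21.0
tool_pos: [0.4867, -0.0695, 0.2514]
tool_rot: [179.8, 0.1, 89.8]
force: [0.4, 0.4, 0.1]
grip_width: 0.0564
grasp_force: 0.0
```

```bash
python3 - <<'E'
from h import *
to((.48,.10,.25,45),(.5296,.1514,.2,20),(.5296,.1514,.0923,20))
E
```

```text
t 21.0 pos [ 0.4867 -0.0695  0.2514] rot [1.7978e+02 8.0000e-02 8.9820e+01] w 0.0564 gf 0.0 F [0.4 0.4 0.1] q7 5.4
[169.5  -7.2   1.4] turn 0.782
[71.4 -1.3 50. ] turn 0.436
[  0.   -0.  107.7] turn -0.0
```

arm_command([
  [[30, 0, 0], 0.14],
  [[65, -2, 0], 0.28],
  [[100, -4, 0], 0.42],
  [[135, -6, 0], 0.56],
  [[168, -7, 0], 0.7],
])

```text
time_s: 21.5
tool_pos: [0.4788, 0.102, 0.2498]
tool_rot: [179.9, -0.0, 49.7]
force: [0.8, -0.1, -0.6]
grip_width: 0.0568
grasp_force: 0.0
```

```bash
python3 - <<'E'
from h import *
to((.5296,.1514,.2,20),(.5296,.1514,.0923,20))
E
```

```text
t 21.5 pos [0.4788 0.102  0.2498] rot [ 1.799e+02 -3.000e-02  4.966e+01] w 0.0568 gf 0.0 F [ 0.8 -0.1 -0.6] q7 -54.7
[70.5  6.8 49.8] turn 0.518
[  0.   -0.  107.7] turn -0.0
```

arm_command([
  [[10, 1, 2], 0.12],
  [[28, 3, 8], 0.25],
  [[48, 5, 18], 0.38],
  [[63, 6, 32], 0.49],
  [[70, 7, 45], 0.518],
])

```text
time_s: 22.0
tool_pos: [0.5303, 0.1508, 0.2041]
tool_rot: [-180.0, -0.1, 20.2]
force: [0.4, -0.3, 0.8]
grip_width: 0.0566
grasp_force: 0.0
```

```bash
python3 - <<'E'
from h import *
p,d=grab('top'); s,_=grab('scene')
a=cv2.resize(p[80:250,270:440],(400,400),interpolation=2); b=cv2.resize(s[130:270,170:310],(400,400),interpolation=2)
cv2.imwrite('pics/chk2.png',np.hstack([a,b])[:, :800])
to((.5296,.1514,.0923,20))
E
```

```text
t 22.1 pos [0.5288 0.1499 0.2026] rot [-1.7992e+02  1.3000e-01  2.0360e+01] w 0.0565 gf 0.0 F [ 0.3 -0.6 -0.3] q7 -95.0
[  1.3  -1.1 110.3] turn 0.006
```

View pics/chk2.png

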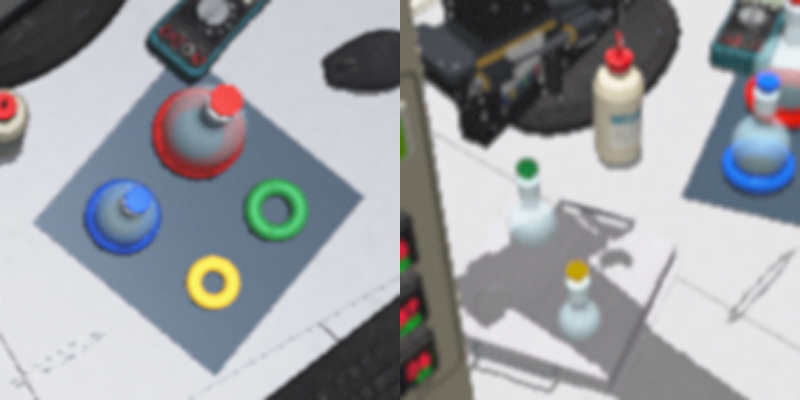

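Red and blue are seated upright, with stoppers at (225,98) and (137,203). The green flask waits at (528,200) under the gripper.

arm_command([
  [[1, 0, 14], 0],
  [[1, -1, 34], 0],
  [[1, -1, 55], 0],
  [[1, -1, 72], 0],
  [[1, -1, 85], 0],
])

```text
time_s: 22.6
tool_pos: [0.5297, 0.1497, 0.1178]
tool_rot: [180.0, 0.0, 20.3]
force: [1.1, -0.5, -0.1]
grip_width: 0.0566
grasp_force: 0.0
```

arm_command([
  [[0, 0, 4], 0],
  [[0, 0, 8], 0],
  [[0, 0, 8], 0],
  [[0, 0, 8], 0],
  [[0, 0, 8], 0],
])

```text
time_s: 23.1
tool_pos: [0.5305, 0.1507, 0.1113]
tool_rot: [180.0, -0.1, 20.3]
force: [0.1, -0.5, 0.5]
grip_width: 0.0565
grasp_force: 0.0
```

```bash
python3 - <<'E'
from h import *
to((.5296,.1514,.0923,20))
E
```

```text
t 23.1 pos [0.5305 0.1507 0.1113] rot [ 1.7998e+02 -7.0000e-02  2.0280e+01] w 0.0565 gf 0.0 F [ 0.1 -0.5  0.5] q7 -98.8
[-0.6 -1.  19. ] turn 0.005
```

arm_command([
  [[0, 0, 6], 0],
  [[-0.5, -0.5, 12], 0],
  [[-0.5, -0.8, 17], 0],
  [[-0.5, -0.8, 19], 0],
  [[-0.5, -0.8, 19], 0],
])

```text
time_s: 23.6
tool_pos: [0.5289, 0.1511, 0.091]
tool_rot: [-180.0, 0.1, 20.3]
force: [-0.1, -0.1, -0.1]
grip_width: 0.0563
grasp_force: 0.0
```

arm_command([
  [[0, 0, 0], 0],
  [[0, 0, 0], 0],
  [[0, 0, 0], 0],
  [[0, 0, 0], 0],
  [[0, 0, 0], 0],
], grip=0.8, grip_force=12)

```text
time_s: 24.1
tool_pos: [0.5293, 0.1511, 0.0917]
tool_rot: [180.0, -0.0, 20.3]
force: [-0.7, 0.0, 0.3]
grip_width: 0.0245
grasp_force: 0.0
```

arm_command([
  [[0, 0, 0], 0],
  [[0, 0, 0], 0],
  [[0, 0, 0], 0],
  [[0, 0, 0], 0],
  [[0, 0, 0], 0],
])

```text
time_s: 24.6
tool_pos: [0.5293, 0.1513, 0.0917]
tool_rot: [-180.0, -0.0, 20.3]
force: [-0.8, 1.1, 1.0]
grip_width: 0.0219
grasp_force: 12.0
```

arm_command([
  [[0, 0, -4], 0],
  [[0, 0, -14], 0],
  [[0, 0, -32], 0],
  [[0, 0, -58], 0],
  [[0, 0, -85], 0],
])

```text
time_s: 25.1
tool_pos: [0.529, 0.1509, 0.1778]
tool_rot: [180.0, 0.0, 20.3]
force: [1.2, -0.8, -1.1]
grip_width: 0.0216
grasp_force: 12.0
```

arm_command([
  [[0, 0, -25], 0],
  [[0, 0, -45], 0],
  [[0, 0, -58], 0],
  [[0, 0, -65], 0],
  [[0, 0, -65], 0],
])

```text
time_s: 25.6
tool_pos: [0.5296, 0.1512, 0.2423]
tool_rot: [180.0, -0.1, 20.3]
force: [-0.3, -0.3, -1.3]
grip_width: 0.0217
grasp_force: 12.0
```

```bash
python3 - <<'E'
from h import *
to((.46,.03,.24,50),(.44,-.12,.24,90),(.45,-.274,.24,90),(.5503,-.2742,.2,90))
E
```

```text
t 25.6 pos [0.5296 0.1512 0.2423] rot [ 1.7997e+02 -6.0000e-02  2.0260e+01] w 0.0217 gf 12.0 F [-0.3 -0.3 -1.3] q7 -94.3
[-107.2   89.6    2.3] turn -0.519
[-127.8   81.1    0. ] turn -0.698
[-154.   10.    0.] turn -0.0
[ -0.2 100.3  40. ] turn -0.0
```

arm_command([
  [[-10, 8, 0], -0.06],
  [[-30, 25, 0], -0.18],
  [[-56, 46, 0], -0.31],
  [[-82, 68, 0], -0.42],
  [[-107, 90, 0], -0.519],
])

```text
time_s: 26.1
tool_pos: [0.4585, 0.0285, 0.2403]
tool_rot: [-179.9, 0.1, 50.3]
force: [-0.3, -0.9, -1.0]
grip_width: 0.0217
grasp_force: 12.0
```

arm_command([
  [[-25, 16, 0], -0.14],
  [[-50, 32, 0], -0.28],
  [[-75, 48, 0], -0.42],
  [[-101, 64, 0], -0.56],
  [[-128, 81, 0], -0.698],
])

```text
time_s: 26.6
tool_pos: [0.4388, -0.1214, 0.2404]
tool_rot: [-179.9, -0.0, 90.3]
force: [-0.0, -0.2, -0.3]
grip_width: 0.0219
grasp_force: 12.0
```

arm_command([
  [[-32, 2, 0], 0],
  [[-68, 4, 0], 0],
  [[-104, 8, 0], 0],
  [[-134, 14, 0], 0],
  [[-152, 25, 0], 0],
])

```text
time_s: 27.1
tool_pos: [0.4632, -0.2756, 0.2399]
tool_rot: [-179.8, -0.0, 89.8]
force: [0.7, 0.4, -1.0]
grip_width: 0.0215
grasp_force: 12.0
```

```bash
python3 - <<'E'
from h import *
to((.5503,-.2742,.2,90),(.5503,-.2742,.0837,90))
E
```

```text
t 27.1 pos [ 0.4632 -0.2756  0.2399] rot [-1.7983e+02 -2.0000e-02  8.9770e+01] w 0.0215 gf 12.0 F [ 0.7  0.4 -1. ] q7 25.8
[ 1.7 87.1 39.9] turn -0.004
[  0.   -0.  116.3] turn -0.0
```

arm_command([
  [[0, 20, 2], 0],
  [[1, 45, 10], 0],
  [[1, 67, 20], 0],
  [[1, 80, 32], 0],
  [[1, 86, 45], 0],
])

```text
time_s: 27.6
tool_pos: [0.5514, -0.2707, 0.1944]
tool_rot: [-179.9, -0.1, 90.1]
force: [0.0, 0.1, -0.7]
grip_width: 0.0217
grasp_force: 12.0
```

arm_command([
  [[0, 0, 18], 0],
  [[0, 0, 38], 0],
  [[0, 0, 56], 0],
  [[0, 0, 72], 0],
  [[0, 0, 83], 0],
])

```text
time_s: 28.1
tool_pos: [0.5496, -0.2713, 0.1115]
tool_rot: [-179.9, -0.1, 90.0]
force: [-0.1, -0.1, -0.7]
grip_width: 0.0212
grasp_force: 12.0
```

arm_command([
  [[0, 0, 2], 0],
  [[0, 0, 4], 0],
  [[0, 0, 6], 0],
  [[0, 0, 6], 0],
  [[0, 0, 6], 0],
])

```text
time_s: 28.6
tool_pos: [0.5512, -0.2716, 0.1083]
tool_rot: [179.9, 0.0, 90.0]
force: [1.4, 0.5, -1.4]
grip_width: 0.0213
grasp_force: 12.0
```

```bash
python3 - <<'E'
from h import *
to((.5503,-.2742,.0837,90))
E
```

```text
t 28.6 pos [ 0.5512 -0.2716  0.1083] rot [1.7995e+02 3.0000e-02 9.0000e+01] w 0.0213 gf 12.0 F [ 1.4  0.5 -1.4] q7 17.2
[-2.6 -0.9 24.6] turn -0.0
```

arm_command([
  [[-1, 0, 6], 0],
  [[-2, -0.5, 12], 0],
  [[-2, -0.8, 17], 0],
  [[-2, -0.8, 20], 0],
  [[-2, -0.8, 22], 0],
])

```text
time_s: 29.1
tool_pos: [0.55, -0.2735, 0.0851]
tool_rot: [-180.0, -0.0, 90.0]
force: [0.9, -0.8, 1.4]
grip_width: 0.0216
grasp_force: 12.0
```

arm_command([
  [[0, 0, 0.5], 0],
  [[0, 0, 1], 0],
  [[0, 0, 1.5], 0],
  [[0, 0, 1.5], 0],
  [[0, 0, 1.5], 0],
])

```text
time_s: 29.6
tool_pos: [0.5505, -0.2738, 0.0846]
tool_rot: [179.9, 0.0, 90.0]
force: [-0.4, -0.2, 1.4]
grip_width: 0.0218
grasp_force: 12.0
```

arm_command([
  [[0, 0, 0.5], 0],
  [[0, 0, 0.5], 0],
  [[0, 0, 0.5], 0],
  [[0, 0, 0.5], 0],
  [[0, 0, 0.5], 0],
], grip_force=4)

```text
time_s: 30.1
tool_pos: [0.5504, -0.2737, 0.0842]
tool_rot: [180.0, 0.0, 90.0]
force: [0.5, -0.3, 5.5]
grip_width: 0.0212
grasp_force: 4.0
```

arm_command([
  [[0, 0, 0], 0],
  [[0, 0, 0], 0],
  [[0, 0, 0], 0],
  [[0, 0, 0], 0],
  [[0, 0, 0], 0],
], grip=0.05)

```text
time_s: 30.6
tool_pos: [0.5499, -0.2733, 0.0833]
tool_rot: [-180.0, -0.0, 90.0]
force: [0.6, 0.5, -0.1]
grip_width: 0.0406
grasp_force: 0.0
```

arm_command([
  [[0, 0, 0], 0],
  [[0, 0, -4], 0],
  [[0, 0, -14], 0],
  [[0, 0, -30], 0],
  [[0, 0, -50], 0],
])

```text
time_s: 31.1
tool_pos: [0.55, -0.2734, 0.135]
tool_rot: [-180.0, -0.0, 90.0]
force: [0.3, 0.2, -0.1]
grip_width: 0.0415
grasp_force: 0.0
```

arm_command([
  [[0, 0, -25], 0],
  [[0, 0, -50], 0],
  [[0, -15, -75], 0],
  [[15, -38, -95], 0],
  [[45, -60, -110], 0],
], grip=-0.2)

```text
time_s: 31.6
tool_pos: [0.4897, -0.2306, 0.2467]
tool_rot: [179.8, 0.1, 89.8]
force: [0.4, 0.2, 0.2]
grip_width: 0.052
grasp_force: 0.0
```

```bash
python3 - <<'E'
from h import *
to((.46,-.03,.24,90),(.42,.135,.2,90),(.4033,.149,.15,90),(.4033,.149,.0798,90))
E
```

```text
t 31.6 pos [ 0.4897 -0.2306  0.2467] rot [1.7983e+02 1.4000e-01 8.9780e+01] w 0.052 gf 0.0 F [0.4 0.2 0.2] q7 20.1
[200.4 -30.5   6.7] turn -0.004
[165. -40.  40.] turn -0.0
[ 14.  -16.7  50. ] turn -0.0
[ 0.  -0.  70.2] turn -0.0
```

arm_command([
  [[40, -6, 0], 0],
  [[80, -12, 0], 0],
  [[120, -18, 0], 0],
  [[160, -24, 0], 0],
  [[200, -30, 0], 0],
])

```text
time_s: 32.1
tool_pos: [0.4599, -0.0267, 0.2454]
tool_rot: [179.9, 0.1, 90.0]
force: [0.8, 0.1, -0.4]
grip_width: 0.0518
grasp_force: 0.0
```

arm_command([
  [[40, -8, 0], 0],
  [[80, -18, 10], 0],
  [[120, -32, 20], 0],
  [[155, -47, 35], 0],
  [[174, -55, 50], 0],
])

```text
time_s: 32.6
tool_pos: [0.4041, 0.1492, 0.1949]
tool_rot: [179.8, 0.0, 90.3]
force: [-0.5, -0.5, -0.5]
grip_width: 0.0518
grasp_force: 0.0
```

```bash
python3 - <<'E'
from h import *
p,d=grab('top'); s,_=grab('scene')
a=cv2.resize(p[80:250,270:440],(400,400),interpolation=2); b=cv2.resize(s[130:270,170:310],(400,400),interpolation=2)
cv2.imwrite('pics/chk3.png',np.hstack([a,b])[:, :800])
to((.4033,.149,.0798,90))
E
```

```text
t 32.7 pos [0.403  0.1485 0.1935] rot [-1.7996e+02  7.0000e-02  9.0370e+01] w 0.0518 gf 0.0 F [ 0.2 -0.3 -0.1] q7 -16.5
[  0.4   0.3 113.7] turn 0.007
```

View pics/chk3.png

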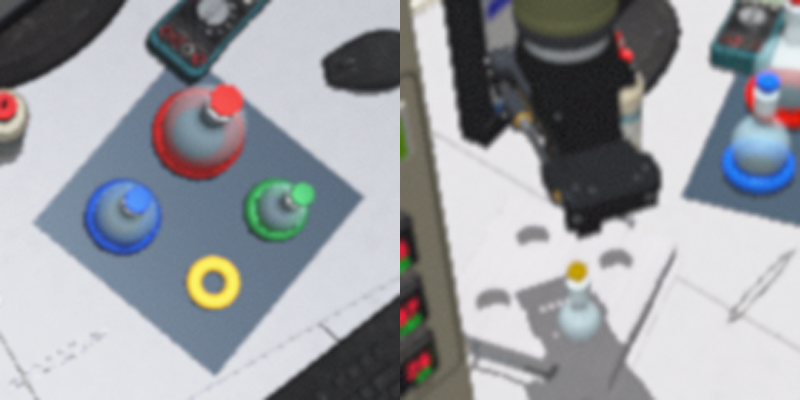

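Red, blue and green are seated upright. Yellow waits at (577,270) below the gripper.

arm_command([
  [[0, 0, 14], 0.006],
  [[0, 0, 34], 0.006],
  [[0, 0, 56], 0.006],
  [[0, 0, 76], 0.006],
  [[0, 0, 90], 0.006],
])

```text
time_s: 33.2
tool_pos: [0.4059, 0.1443, 0.1038]
tool_rot: [179.9, 0.0, 89.6]
force: [0.2, -0.7, -0.2]
grip_width: 0.0523
grasp_force: 0.0
```

arm_command([
  [[0, 0, 3], 0],
  [[0, 0, 5], 0],
  [[0, 0, 5], 0],
  [[0, 0, 5], 0],
  [[0, 0, 5], 0],
])

```text
time_s: 33.7
tool_pos: [0.4057, 0.1455, 0.0993]
tool_rot: [179.9, 0.0, 89.6]
force: [0.2, 1.0, 0.0]
grip_width: 0.0524
grasp_force: 0.0
```

```bash
python3 - <<'E'
from h import *
to((.4033,.149,.0798,90))
E
```

```text
t 33.7 pos [0.4057 0.1455 0.0993] rot [1.7992e+02 1.0000e-02 8.9650e+01] w 0.0524 gf 0.0 F [0.2 1.  0. ] q7 -22.6
[ 3.5 -2.4 19.5] turn -0.006
```

arm_command([
  [[1, -1, 4], 0],
  [[3, -2, 10], 0],
  [[3, -2, 15], -0.005],
  [[3, -2, 18], -0.005],
  [[3, -2, 19], -0.005],
])

```text
time_s: 34.2
tool_pos: [0.4027, 0.1485, 0.079]
tool_rot: [-179.9, 0.0, 90.0]
force: [-0.3, -0.0, -0.4]
grip_width: 0.0522
grasp_force: 0.0
```

```bash
python3 - <<'E'
from h import *
to((.4033,.149,.0798,90))
E
```

```text
t 34.2 pos [0.4027 0.1485 0.079 ] rot [-179.93    0.     89.96] w 0.0522 gf 0.0 F [-0.3 -0.  -0.4] q7 -24.5
[ 0.5  0.6 -0.8] turn -0.001
```

arm_command([
  [[0.5, 0, 0], 0],
  [[0.5, 0, 0], 0],
  [[0.5, 0, 0], 0],
  [[0.5, 0, 0], 0],
  [[0.5, 0, 0], 0],
], grip=0.85, grip_force=12)

```text
time_s: 34.7
tool_pos: [0.4032, 0.149, 0.0797]
tool_rot: [180.0, 0.0, 89.9]
force: [0.7, 0.6, -0.9]
grip_width: 0.02
grasp_force: 0.0
```

arm_command([
  [[0, 0, 0], 0],
  [[0, 0, 0], 0],
  [[0, 0, 0], 0],
  [[0, 0, 0], 0],
  [[0, 0, 0], 0],
])

```text
time_s: 35.2
tool_pos: [0.4032, 0.149, 0.0797]
tool_rot: [180.0, 0.0, 89.9]
force: [0.5, 0.5, 0.4]
grip_width: 0.0187
grasp_force: 12.1
```

arm_command([
  [[0, 0, -4], 0],
  [[0, 0, -14], 0],
  [[0, 0, -32], 0],
  [[0, 0, -58], 0],
  [[0, 0, -80], 0],
])

```text
time_s: 35.7
tool_pos: [0.4031, 0.1493, 0.1614]
tool_rot: [180.0, -0.0, 90.0]
force: [0.5, -0.7, -0.6]
grip_width: 0.0183
grasp_force: 12.1
```

```bash
python3 - <<'E'
from h import *
to((.45,.03,.18,90),(.46,-.12,.18,90),(.4747,-.2042,.15,90),(.4747,-.2042,.0733,90))
E
```

```text
t 35.7 pos [0.4031 0.1493 0.1614] rot [179.96  -0.    89.97] w 0.0183 gf 12.1 F [ 0.5 -0.7 -0.6] q7 -18.3
[-119.3   47.   -18.6] turn -0.001
[-150.   10.    0.] turn -0.0
[-84.2  14.7  30. ] turn -0.0
[ 0.  -0.  76.7] turn -0.0
```

arm_command([
  [[-10, 6, -4], 0],
  [[-32, 16, -9], 0],
  [[-60, 27, -14], 0],
  [[-90, 38, -18], 0],
  [[-119, 47, -18], 0],
])

```text
time_s: 36.2
tool_pos: [0.4506, 0.0279, 0.1777]
tool_rot: [180.0, 0.0, 89.9]
force: [-0.1, -0.1, -0.7]
grip_width: 0.0185
grasp_force: 12.1
```

arm_command([
  [[-30, 2, 0], 0],
  [[-60, 4, 0], 0],
  [[-90, 6, 0], 0],
  [[-120, 8, 0], 0],
  [[-150, 10, 0], 0],
])

```text
time_s: 36.7
tool_pos: [0.4592, -0.1221, 0.1769]
tool_rot: [-179.9, 0.0, 89.9]
force: [0.7, -0.0, -0.2]
grip_width: 0.0186
grasp_force: 12.1
```

arm_command([
  [[-26, 5, 0], 0],
  [[-50, 10, 5], 0],
  [[-68, 14, 12], 0],
  [[-78, 15, 22], 0],
  [[-82, 15, 32], 0],
])

```text
time_s: 37.2
tool_pos: [0.4743, -0.2028, 0.1442]
tool_rot: [-179.9, -0.0, 89.9]
force: [-0.9, -0.5, -0.5]
grip_width: 0.0185
grasp_force: 12.1
```

arm_command([
  [[0, 0, 15], 0],
  [[0, 0, 30], 0],
  [[0, 0, 42], 0],
  [[0, 0, 50], 0],
  [[0, 0, 52], 0],
])

```text
time_s: 37.7
tool_pos: [0.4741, -0.2013, 0.0924]
tool_rot: [-179.9, -0.1, 90.0]
force: [-0.4, -0.8, -0.3]
grip_width: 0.0187
grasp_force: 12.1
```

```bash
python3 - <<'E'
from h import *
to((.4747,-.2042,.0747,90))
E
```

```text
t 37.7 pos [ 0.4741 -0.2013  0.0924] rot [-1.799e+02 -5.000e-02  8.999e+01] w 0.0187 gf 12.1 F [-0.4 -0.8 -0.3] q7 15.6
[-2.9  0.6 17.7] turn -0.0
```

arm_command([
  [[-1.5, 0, 4], 0],
  [[-2.5, 0, 8], 0],
  [[-2.5, 0, 12], 0],
  [[-2.5, 0, 14], 0],
  [[-2.5, 0, 15], 0],
])

```text
time_s: 38.2
tool_pos: [0.4747, -0.2046, 0.0785]
tool_rot: [-180.0, 0.0, 89.9]
force: [-0.3, -0.7, -0.2]
grip_width: 0.0184
grasp_force: 12.1
```

arm_command([
  [[0, 0, 0.5], 0],
  [[0, 0, 1], 0],
  [[0, 0, 1.5], 0],
  [[0, 0, 1.5], 0],
  [[0, 0, 1.5], 0],
])

```text
time_s: 38.7
tool_pos: [0.4748, -0.2046, 0.0772]
tool_rot: [180.0, 0.0, 89.9]
force: [0.8, 0.8, -1.0]
grip_width: 0.0183
grasp_force: 12.1
```

arm_command([
  [[0, 0, 0.5], 0],
  [[0, 0, 1], 0],
  [[0, 0, 1.5], 0],
  [[0, 0, 2], 0],
  [[0, 0, 2], 0],
])

```text
time_s: 39.2
tool_pos: [0.4748, -0.2047, 0.0753]
tool_rot: [180.0, 0.0, 89.9]
force: [-0.1, 0.2, -0.0]
grip_width: 0.0186
grasp_force: 12.1
```

arm_command([
  [[0, 0, 0.5], 0],
  [[0, 0, 0.7], 0],
  [[0, 0, 0.7], 0],
  [[0, 0, 0.7], 0],
  [[0, 0, 0.7], 0],
])

```text
time_s: 39.7
tool_pos: [0.4751, -0.2048, 0.075]
tool_rot: [180.0, 0.0, 89.9]
force: [-1.4, -0.8, 5.3]
grip_width: 0.0182
grasp_force: 12.0
```

Contact at 5 N. Release, then retreat straight up.

arm_command([
  [[0, 0, 0], 0],
  [[0, 0, 0], 0],
  [[0, 0, 0], 0],
  [[0, 0, 0], 0],
  [[0, 0, 0], 0],
], grip_force=4)

```text
time_s: 40.2
tool_pos: [0.4752, -0.2047, 0.0749]
tool_rot: [180.0, 0.0, 89.9]
force: [-1.3, 0.8, 6.0]
grip_width: 0.0185
grasp_force: 4.0
```

arm_command([
  [[0, 0, 0], 0],
  [[0, 0, 0], 0],
  [[0, 0, 0], 0],
  [[0, 0, 0], 0],
  [[0, 0, 0], 0],
], grip=0.1)

```text
time_s: 40.7
tool_pos: [0.4746, -0.2045, 0.0742]
tool_rot: [-180.0, -0.0, 89.9]
force: [0.3, -1.1, -0.4]
grip_width: 0.038
grasp_force: 0.0
```

arm_command([
  [[0, 0, 0], 0],
  [[0, 0, -4], 0],
  [[0, 0, -14], 0],
  [[0, 0, -30], 0],
  [[0, 0, -50], 0],
])

```text
time_s: 41.2
tool_pos: [0.4744, -0.2044, 0.1252]
tool_rot: [-180.0, -0.0, 90.0]
force: [0.5, 0.0, 0.3]
grip_width: 0.0391
grasp_force: 0.0
```

arm_command([
  [[0, 0, -25], 0],
  [[0, 0, -55], 0],
  [[0, 0, -85], 0],
  [[30, -10, -110], 0],
  [[70, -15, -120], 0],
])

```text
time_s: 41.7
tool_pos: [0.4606, -0.1358, 0.248]
tool_rot: [179.7, 0.1, 89.7]
force: [1.4, 0.9, 0.3]
grip_width: 0.0391
grasp_force: 0.0
```

arm_command([
  [[40, 0, 0], 0],
  [[85, 0, 0], 0],
  [[130, 0, 0], 0],
  [[165, 0, 0], 0],
  [[180, 0, 0], 0],
])

```text
time_s: 42.2
tool_pos: [0.4597, 0.05, 0.2457]
tool_rot: [179.9, 0.0, 90.3]
force: [1.4, -0.1, 0.4]
grip_width: 0.0392
grasp_force: 0.0
```

```bash
python3 - <<'E'
from h import *
p,d=grab('top'); s,_=grab('scene')
a=cv2.resize(p[80:250,250:420],(400,400),interpolation=2); b=cv2.resize(s[110:230,230:350],(400,400),interpolation=2)
cv2.imwrite('pics/fin.png',np.hstack([a,b])[:, :800])
to()
n=load('top');C=cloud(n);hsv=cv2.cvtColor(p,cv2.COLOR_BGR2HSV).astype(int);V,U=np.mgrid[:384,:512]
for c,h,(x,y),z in(('red',0,(.634,-.1955),.161),('blue',108,(.5466,-.1126),.131),('green',70,(.5503,-.2737),.1153),('yellow',28,(.4747,-.2045),.1033)):
    dh=abs(hsv[...,0]-h);dh=np.minimum(dh,180-dh)
    m=(dh<14)&(hsv[...,1]>110)&(np.hypot(C[...,0]-x,C[...,1]-y)<.04)&(C[...,2]>z-.006)&(C[...,2]<.3)
    print(c,m.sum(),C[m].mean(0).round(4))
E
```

```text
t 42.3 pos [0.4599 0.0485 0.2455] rot [1.799e+02 2.000e-02 9.027e+01] w 0.039 gf 0.0 F [0.9 0.2 0.6] q7 -5.5
red 139 [ 0.6329 -0.1939  0.1628]
blue 94 [ 0.545  -0.1117  0.1328]
green 67 [ 0.5498 -0.2723  0.1174]
yellow 54 [ 0.4742 -0.2028  0.1055]
```

View pics/fin.png

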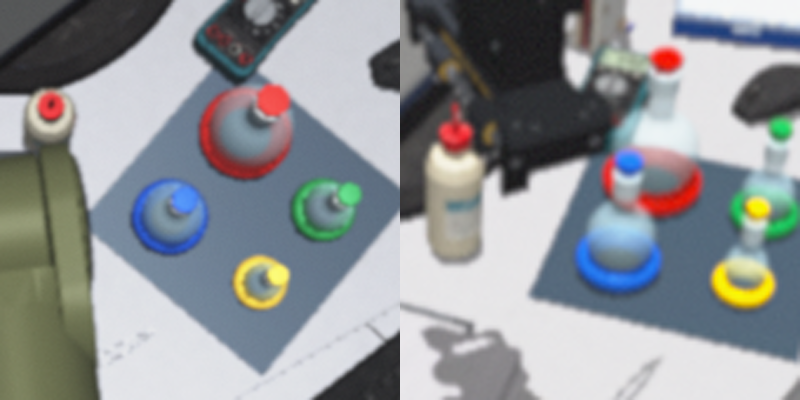

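All four flasks are seated and upright: stopper tops sit within about 2 mm of the ring axes, at the expected heights plus roughly 2 mm of mat. The bottle is still standing and the arm is clear, so I'm handing in.

```bash
python3 -c "
from cell import env
print(env.sign_off())"
```

```text
the job is handed in; nothing more can be done
None
```

All four flasks are standing upright on the rings of their own colour, the leak-test bottle was not touched, and the job was handed in at about 42 s.

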